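# Put the tall gel cassette up on the light stand

### The job

Slide the tall gel cassette up out of its slot in the rack and stand it gently on the ledge of the light stand, so that it leans flat back against the lit panel without sticking out past either side of it. Let go of it, leave the two short cassettes in their slots, and do not disturb the other things on the bench.

Things in the scene. Friction and masses are not known exactly. Their poses are not given: they have to be found in the camera images.
- tall_cassette: Gel cassette to be moved: upright flat glass panel with a 10 mm white plastic border, 8 mm thick (x), 100 mm wide (y), 160 mm high (z), about 0.28 kg. It is the tallest of the three in the rack. Origin: centre of its bottom edge.
- tall_cassette_top (a point): Centre of the tall cassette's top edge, 160 mm above its origin.
- short_cassette_a: Like the tall one (8 x 100 mm) but only 100 mm high; stays in its slot. Origin: centre of its bottom edge.
- short_cassette_b: A second short cassette, same as short_cassette_a; stays in its slot.
- rack: Grey slotted rack, fixed, 170 (x) by 130 (y) by 70 mm high. Origin: centre of underside. Four upright slots, at x = -54, -18, 18, 54 mm, 11 mm wide, guide a cassette's two side edges (104 mm between slot ends) from the rack floor at 10 mm up to 70 mm. Three are filled; the tall one's slot varies. Tops of the short cassettes at 110 mm, of the tall one at 170 mm above the bench.
- stand: Aluminium light stand, fixed to the bench, base 150 mm (x) by 160 mm (y) by 16 mm. Its front, with the ledge, faces its +x (away from the robot). Origin: on its underside, right below the corner of panel and ledge.
- easel: The stand's panel and ledge, fixed. Origin: mid inner corner of panel face and ledge, 46 mm up. z runs up the face, leaning 0.35 rad back (to the robot); x out of the face; y along the ledge. Panel 160 mm wide, 95 mm up from the corner, 12 thick. Ledge square to it, 34 mm deep, then a lip 6 high, 4 thick. A placed cassette has its origin at x = 4 mm, z = 0, its z along the panel's z.
- wash_bottle: White plastic wash bottle, 74 mm wide, 180 mm high, with a thin bent spout to 243 mm. Origin: centre of its underside. Bystander.
- jar: Glass jar with a flat stopper, 90 mm wide, 154 mm high. Origin: centre of its underside. Bystander.
- dish: Clear flat culture dish, 94 mm wide, 17 mm high. Origin: centre of its underside. Bystander.
- balance: Small flat bench balance, 150 by 125 mm, 24 mm high, fixed. Origin: centre of its underside. Bystander.

How it is judged:
On the way:
1. the tall cassette has been drawn up clear of the rack (its bottom edge above the rack's top) (z of tall_cassette in the frame of rack above 0.073 m), for 0.1 s.
At the end, for the whole second after the job is handed in: Tall cassette at rest on the ledge (bottom within 10 mm of it, back within 8 mm of the panel), flat to the panel (0.1 rad, edges parallel to 0.12 rad), at most 32 mm off its middle. Short cassettes moved under 20 mm; bottle, jar and dish under 30 mm (x of tall_cassette in the frame of easel between -0.002 and 0.012 m and z of tall_cassette in the frame of easel between -0.005 and 0.01 m and y of tall_cassette in the frame of easel between -0.032 and 0.032 m and angle between the z axis of tall_cassette and the z axis of easel, either way round below 0.1 rad and angle between the y axis of tall_cassette and the y axis of easel, either way round below 0.12 rad and z of tall_cassette_top in the frame of easel above 0.14 m and linear speed of tall_cassette below 0.02 m/s and angular speed of tall_cassette below 0.1 rad/s and distance of each of short_cassette_a, short_cassette_b from where it was at the start of the episode below 0.02 m and distance of each of wash_bottle, jar, dish from where it was at the start of the episode below 0.03 m); the robot touches nothing.
It fails at once if a short cassette is pulled out or disturbed (moved over 20 mm) (distance of any of short_cassette_a, short_cassette_b from where it was at the start of the episode above 0.02 m).
It fails at once if wash bottle, jar or dish moved over 30 mm (distance of any of wash_bottle, jar, dish from where it was at the start of the episode above 0.03 m).
It fails at once if the cassette is dropped onto the light stand (faster than 0.45 m/s within 50 mm of its seat) (distance between tall_cassette and easel below 0.05 m and linear speed of tall_cassette above 0.45 m/s).
It fails at once if the cassette is knocked hard on the light stand (over 60 N) (contact force between tall_cassette and stand above 60 N).
It also fails if it takes over 38 s, if anything falls off the work surface, if the arm or the gripper's body presses on something with over 40 N, if the wrist force passes 120 N, or if a joint passes its speed limit or range.

### The arm

A 6-joint arm with a two-finger parallel gripper is mounted at the origin on the work surface. World frame = base frame: x ahead of the robot, y to its left, z up, the work surface at z = 0. Lengths are in m, angles in rad, forces in N, time in s.
With the tool pointing down it reaches from about 0.375 to 0.9 m from the base axis. Payload 3.1 kg.
Tool frame: the origin (TCP) lies on the centre line of the jaws, within the pads' length; the fingertips stand 11 mm ahead of it and the grasp point (between the pads) lies 8 mm behind it; x points along the fingers, y is the direction in which the jaws open and shut, and the axes are right-handed (so a half turn about x gives the same grasp; the last joint's range is limited). The gripper opens to 87 mm and grips with 3 to 60 N. Pads are 19 mm wide; open, the fingers measure 117 mm over their backs; the gripper's body (75 mm by 190 mm) begins 51 mm behind the grasp point.
Start: joints at [0.953, 0.527, 1.433, -0, 1.181, -0.178], TCP at [0.266, 0.566, 0.234] pointing down, gripper open.
Joint ranges: [-3.08, 3.08], [-0.75, 2.2], [0.22, 2.44], [-1.43, 4.57], [0, 2.65], [-2.85, 2.85]. Speed limits (rad/s): [2.79, 2.79, 3.14, 3.14, 3.14, 3.14].

### API

Orientations are given as a unit quaternion [x, y, z, w].
In Python, from rig import robot, camera, camera_info gives the robot as it stands.
- The arm moves only by the shell command python3 -m inch 'ROWS' [FORCE]. ROWS is JSON, a list that holds one entry, the list of rows, each a list of 5 numbers: the shift along the tool's x, y, z in cm, then the turn about the tool's x in rad, then the opening, from 0 (shut) to 1 (fully open). A call has 1 to 8 rows; each row shifts and turns the pose as measured when the row begins, along the tool's axes as they then stand; what a row does not reach is not made up. A row lasts 1/12 s, in which the tool goes at most 41.7 mm and 7.16 degrees, less where a joint would pass 70% of its speed; a pose out of reach is approached as far as the arm can. A call with a gripper value outside its range is refused whole. The fingers move at their own pace and stop on an object; FORCE is the grip in N (left out, the last holds). Time passes only in rows, so rows that do not move let the fingers close. It gives the time, the measured TCP pose, the force and the opening at its end, in the units of the state.
- robot.get_obs(): the state, without advancing time (a new reading comes with each control period).
- camera(name): name is "scene" or "top" or "wrist"; returns the picture (384x512x3 uint8, red, green, blue); there is no depth.
- camera_info(name): a dict with "camera_matrix" (3x3 intrinsics, pixels), "rvec" (rotation vector, rad) and "tvec" (3), from world to camera coordinates, as OpenCV has them. Camera axes: x right, y down, z forward; pixel columns grow to the right and rows downward; lengths in m; the calibration is good to about 2 mm. The wrist camera is an equidistant fisheye: a pixel r from the principal point sees the ray r / f radians off the axis. A picture is of the moment at which its call begins: read the wrist's pose just before it. camera_info takes no time and is no camera call; for the wrist camera it gives the pose at the moment of the call.
- robot.hand_in(): hands the job in, once; it reports no verdict.
The state is a dict: "time": time; "q": joint angles; "joint_velocities": joint speeds; "joint_torque": joint torques, N m; "position": TCP position; "tool_rot": TCP orientation; "ft_force": force on the tool from outside, world axes, zero at the start; "moment": the same for the moment, N m; "grip_width": finger opening in m.
Only numpy, scipy, OpenCV 4.12 (cv2) and the standard library are available. Lean on these libraries where they do the work, as an engineer would, in place of code of your own. Each camera call takes 0.05 s, during which the arm holds its last target. There are 200 camera calls.

## Working session

There is one attempt and no reset: what is moved stays moved. The work goes in short steps, Python scripts to look and compute and a shell command to move; the robot and the scene stay as the last step left them, time stands still between calls to the robot, and variables do not carry over. Pictures are saved under pics/ and viewed, about 8 in all and at most 12, crops included, and the job is handed in when it is done.

```bash
mkdir -p pics; ls; python3 - <<'E'
from rig import robot, camera, camera_info
import cv2,numpy as np
o=robot.get_obs();print({k:np.round(o[k],3) for k in ('time','position','tool_rot','grip_width')})
for n in ('scene','top'):
    im=camera(n);cv2.imwrite(f'pics/{n}0.png',cv2.resize(im[:,:,::-1],(800,600),interpolation=cv2.INTER_CUBIC))
    i=camera_info(n);print(n,{k:np.round(v,4).tolist() for k,v in i.items() if not isinstance(v,str)})
E
```

```text
pics
{'time': np.float64(0.0), 'position': array([0.266, 0.565, 0.233]), 'tool_rot': array([ 0.154,  0.69 , -0.155,  0.69 ]), 'grip_width': np.float64(0.087)}
scene {'camera_matrix': [[379.5506, 0.0, 250.0747], [0.0, 379.5506, 190.8345], [0.0, 0.0, 1.0]], 'rvec': [0.889, 2.5089, -1.074], 'tvec': [0.4694, -0.1798, 1.6191]}
top {'camera_matrix': [[433.4831, 0.0, 261.4375], [0.0, 433.4831, 184.939], [0.0, 0.0, 1.0]], 'rvec': [2.1425, -2.112, 0.2247], 'tvec': [-0.0224, 0.6269, 1.2605]}
```

View pics/scene0.png

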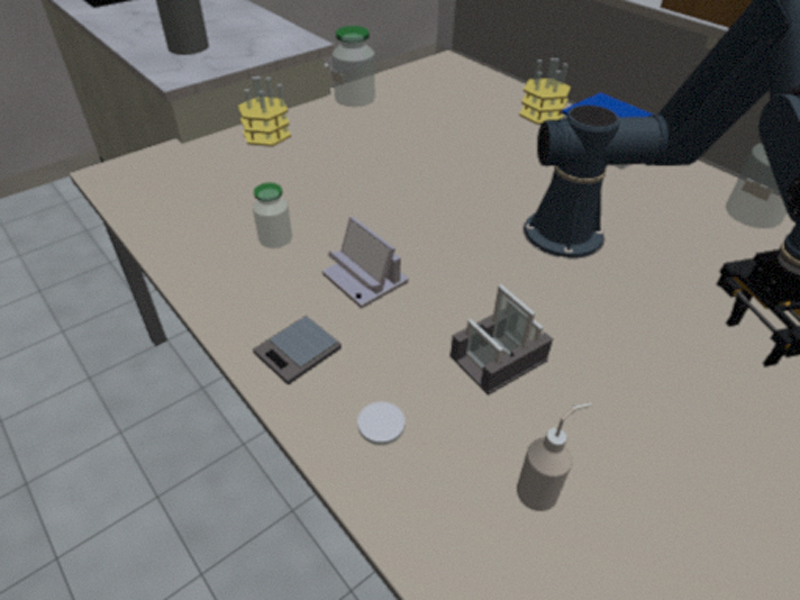

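View pics/top0.png

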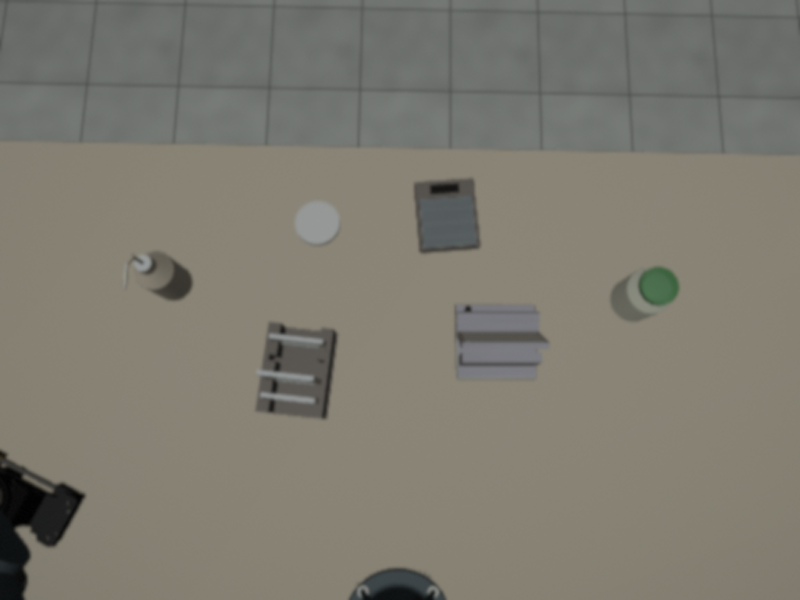

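The scene view shows the tall cassette at (515,315) of 800x600, with a short one behind it and one at the far end of the rack. In the top view the rack corners are about (268,323), (335,330), (327,417) and (257,410), and the stand is at (497,342). I'll enlarge both.

```bash
python3 - <<'E'
from rig import camera
import cv2,numpy as np
f=np.mean([camera('top').astype(float) for _ in range(3)],0).astype(np.uint8)[:,:,::-1]
s=np.mean([camera('scene').astype(float) for _ in range(3)],0).astype(np.uint8)[:,:,::-1]
def crop(im,x,y,w,h,k):
    c=cv2.resize(im[y:y+h,x:x+w],None,fx=k,fy=k,interpolation=cv2.INTER_CUBIC)
    c=cv2.convertScaleAbs(c,alpha=1.4)
    for i in range(0,w,10):
        cv2.line(c,(i*k,0),(i*k,6),(0,0,255),1);cv2.putText(c,str(x+i),(i*k,16),0,.35,(0,0,255),1)
    for i in range(0,h,10):
        cv2.line(c,(0,i*k),(6,i*k),(0,0,255),1);cv2.putText(c,str(y+i),(8,i*k+4),0,.35,(0,0,255),1)
    return c
a=crop(f,158,200,64,72,6);b=crop(f,285,188,68,62,6)
h=max(a.shape[0],b.shape[0]);pad=lambda z:cv2.copyMakeBorder(z,0,h-z.shape[0],0,0,0)
cv2.imwrite('pics/topz.png',np.hstack([pad(a),pad(b)]))
a=crop(s,284,180,74,72,5);b=crop(s,200,135,66,62,5)
h=max(a.shape[0],b.shape[0])
cv2.imwrite('pics/scz.png',np.hstack([pad(a),pad(b)]))
E
```

```text
(no output)
```

View pics/topz.png

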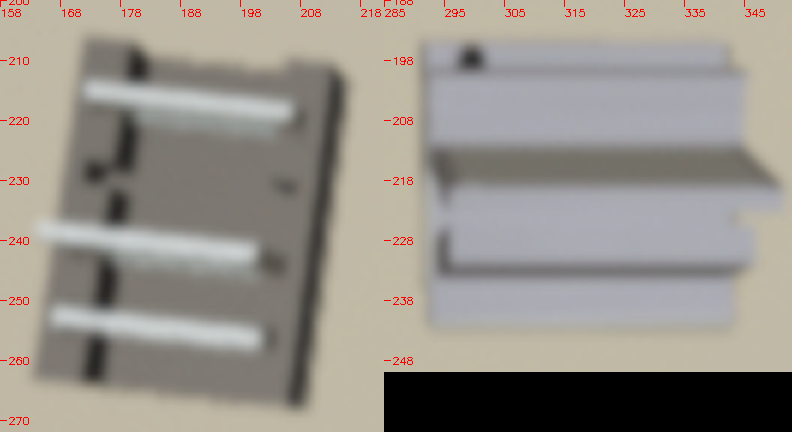

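View pics/scz.png

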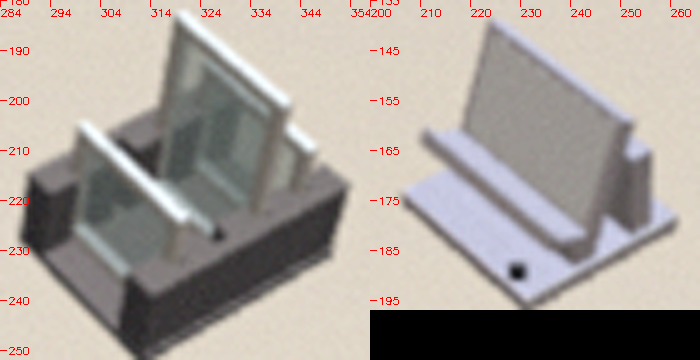

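Top crop: the tall cassette is the middle bar, ends at native (164.2,238.3) and (201.2,242.0). It is offset left of the short ones because it is higher. The stand's face corner line is at (293,212.7)-(345.2,212.7) and its top edge at y≈219. Scene crop confirms the tall one with its top at (320.2,182.4)-(341.6,200.8). Next I'll fit the poses with both cameras.

```bash
cat > fit.py <<'E'
from rig import robot, camera, camera_info
import cv2,numpy as np
from scipy.optimize import least_squares
I={n:camera_info(n) for n in('top','scene')}
def proj(n,P):
    i=I[n];return cv2.projectPoints(np.asarray(P,float).reshape(-1,3),np.asarray(i['rvec'],float),np.asarray(i['tvec'],float),np.asarray(i['camera_matrix'],float),None)[0][:,0]
def world(p,L):
    L=np.array(L,float);c,s=np.cos(p[2]),np.sin(p[2])
    return np.c_[p[0]+c*L[:,0]-s*L[:,1],p[1]+s*L[:,0]+c*L[:,1],L[:,2]]
def fit(p0,F,name):
    # F: list of (cam,(u,v),local fn of p)
    def r(p): return np.concatenate([(proj(c,world(p,[l(p)]))[0]-uv) for c,uv,l in F])
    s=least_squares(r,p0,loss='soft_l1');print(name,np.round(s.x,4));print(np.round(r(s.x).reshape(-1,2),1).tolist());return s.x
E
python3 - <<'E'
from fit import *
k=lambda *a:(lambda p:a)
# rack: local x toward away-from-robot, y left
F=[('top',(172,206.3),k(.085,.065,.07)),('top',(163.5,263),k(-.085,.065,.07)),('top',(213.5,211.2),k(.085,-.065,.07)),('top',(206.3,267),k(-.085,-.065,.07)),
('scene',(313.6,238.4),k(.085,.065,.07)),('scene',(354,217),k(-.085,.065,.07)),('scene',(289.4,216),k(.085,-.065,.07)),
('top',(172,214.8),k(.054,.05,.11)),('top',(206.8,218.3),k(.054,-.05,.11)),('top',(166.5,252.7),k(-.054,.05,.11)),('top',(201.7,256.5),k(-.054,-.05,.11))]
fit([.5,.15,0],F,'rack')
T=[('top',(164.2,238.3),k(0,.05,.17)),('top',(201.2,242.0),k(0,-.05,.17)),('scene',(341.6,200.8),k(0,.05,.17)),('scene',(320.2,182.4),k(0,-.05,.17))]
fit([.5,.15,0],T,'tall')
b=lambda sx,sy:(lambda p:(p[3]+sx*.075,sy*.08,.016))
xt=-.095*np.sin(.35);zt=.046+.095*np.cos(.35)
S=[('top',(291.7,195),b(1,1)),('top',(292.7,242.5),b(-1,1)),('top',(343,242.7),b(-1,-1)),('top',(342.8,195),b(1,-1)),
('scene',(206.6,174),b(1,-1)),('scene',(232,196),b(1,1)),('scene',(261.6,179.4),b(-1,1)),
('top',(293,212.7),k(0,.08,.046)),('top',(345.2,212.7),k(0,-.08,.046)),('top',(295.7,219),k(xt,.08,zt)),('top',(351.2,219),k(xt,-.08,zt)),
('scene',(224.4,139),k(xt,-.08,zt)),('scene',(252.4,159.4),k(xt,.08,zt))]
fit([.55,-.2,0,0],S,'stand')
E
```

```text
rack [ 0.4673  0.1991 -0.0956]
[[-0.8, -0.7], [-1.0, 0.1], [0.9, -0.8], [0.6, 1.0], [1.0, 0.2], [0.3, -0.7], [-0.8, -3.1], [0.2, -0.1], [-0.2, 0.2], [0.0, -0.3], [-0.1, -0.2]]
tall [ 0.4497  0.2018 -0.0938]
[[-0.4, -0.2], [-0.8, 0.1], [-0.1, -0.8], [-0.7, -0.8]]
stand [ 0.5476 -0.1888  0.0107 -0.0151]
[[-0.5, -0.4], [-0.9, 0.1], [0.6, 0.0], [-0.9, -0.2], [-0.6, -1.9], [-0.8, -1.8], [0.5, -2.5], [-0.7, -0.5], [-0.7, -0.3], [-0.5, 0.5], [0.2, 0.8], [-0.6, -0.9], [-1.5, -0.8]]
```

Both fits agree: the tall cassette sits in the rack's x=-18 mm slot at about (0.4495, 0.201), yaw -0.095. The stand's corner is at (0.5476,-0.1888), yaw 0.011. Next, a helper that works out how far to go.

```bash
cat > go.py <<'E'
import sys,numpy as np
from rig import robot
from scipy.spatial.transform import Rotation as R
x,y,z,yaw=map(float,sys.argv[1:5])  # TCP target, yaw = cassette yaw (jaw axis || cassette x)
o=robot.get_obs();p=np.array(o['position']);r=R.from_quat(o['tool_rot']);M=r.as_matrix()
j=np.array([np.cos(yaw),np.sin(yaw),0]);l=M.T@j
a=np.arctan2(l[2],l[1]);a=(a+np.pi/2)%np.pi-np.pi/2
M2=(r*R.from_rotvec([a,0,0])).as_matrix();d=(np.array([x,y,z])-p)*100
print('t',round(o['time'],2),'pos',np.round(p,4),'toolx',np.round(M[:,0],3),'tooly',np.round(M[:,1],3),'q6',np.round(o['q'][5],2),'w',np.round(o['grip_width'],4),'F',np.round(o['ft_force'],1))
print('turn',round(a,3),'shift cm now',np.round(M.T@d,2),'after turn',np.round(M2.T@d,2))
E
python3 go.py .4495 .2012 .25 -.095
```

```text
t 0.4 pos [0.266  0.5654 0.2334] toolx [-0. -0. -1.] tooly [ 0.426  0.905 -0.   ] q6 -0.18 w 0.0869 F [ 1.4 -0.1 -0.3]
turn 1.226 shift cm now [ -1.65 -25.15  32.11] after turn [-1.65 21.72 34.52]
```

```bash
python3 -m inch '[[[-0.2,0,0,0.12,1],[-0.2,0,0,0.12,1],[-0.2,0,0,0.12,1],[-0.2,0,0,0.12,1],[-0.2,0,0,0.12,1],[-0.2,0,0,0.12,1],[-0.2,0,0,0.12,1],[-0.2,0,0,0.12,1]]]' 20; python3 -m inch '[[[0,0,0,0.12,1],[0,0,0,0.12,1],[0,0,0,0.05,1]]]'; python3 go.py .4495 .2012 .25 -.095
```

```text
time: 1.07
position: [0.2655, 0.5648, 0.2492]
tool_rot: [0.465, 0.532, -0.467, 0.532]
ft_force: [-0.3, -0.4, 0.1]
grip_width: 0.0869
time: 1.32
position: [0.2657, 0.565, 0.2499]
tool_rot: [-0.541, -0.455, 0.542, -0.455]
ft_force: [0.3, 0.9, 0.1]
grip_width: 0.087
t 1.32 pos [0.2657 0.565  0.2499] toolx [-0.001 -0.001 -1.   ] tooly [ 0.985 -0.171 -0.001] q6 1.12 w 0.087 F [0.3 0.9 0.1]
turn -0.077 shift cm now [2.000e-02 2.434e+01 3.270e+01] after turn [2.000e-02 2.175e+01 3.448e+01]
```

```bash
python3 -m inch '[[[0,0,0,-0.077,1],[0,2,3.2,0,1],[0,2,3.2,0,1],[0,2,3.2,0,1],[0,2,3.2,0,1],[0,2,3.2,0,1],[0,2,3.2,0,1],[0,2,3.2,0,1]]]';python3 -m inch '[[[0,2,3.2,0,1],[0,2,3.2,0,1],[0,1,1.6,0,1],[0,0,0,0,1]]]'; python3 go.py .4495 .2012 .25 -.095
```

```text
time: 1.98
position: [0.3857, 0.3287, 0.2496]
tool_rot: [0.522, 0.481, -0.517, 0.479]
ft_force: [1.2, 0.6, 0.2]
grip_width: 0.0866
time: 2.32
position: [0.4342, 0.2354, 0.2503]
tool_rot: [0.524, 0.478, -0.518, 0.479]
ft_force: [-0.8, 0.2, -0.3]
grip_width: 0.0873
t 2.32 pos [0.4342 0.2354 0.2503] toolx [ 0.007  0.005 -1.   ] tooly [ 0.996 -0.085  0.007] q6 0.35 w 0.0873 F [-0.8  0.2 -0.3]
turn 0.01 shift cm now [0.02 1.81 3.28] after turn [0.02 1.84 3.26]
```

```bash
python3 -m inch '[[[0,0.95,1.65,-0.01,1],[0,0.9,1.6,0,1],[0,0,0,0,1]]]'; python3 go.py .4495 .2012 .142 -.095; python3 - <<'E'
from rig import camera,camera_info
import cv2,numpy as np
print(camera_info('wrist'))
w=camera('wrist')[:,:,::-1];t=camera('top')[:,:,::-1]
c=cv2.resize(t[195:275,150:230],(480,480),interpolation=cv2.INTER_CUBIC)
w=cv2.resize(w,(640,480));cv2.imwrite('pics/w1.png',cv2.resize(w,(800,600)))
E
```

```text
time: 2.57
position: [0.4509, 0.2003, 0.2507]
tool_rot: [0.523, 0.48, -0.515, 0.48]
ft_force: [-0.7, 0.3, -0.6]
grip_width: 0.0875
t 2.57 pos [0.4509 0.2003 0.2507] toolx [ 0.008  0.007 -1.   ] tooly [ 0.997 -0.077  0.007] q6 0.26 w 0.0875 F [-0.7  0.3 -0.6]
turn 0.018 shift cm now [10.87 -0.22  0.  ] after turn [ 1.087e+01 -2.200e-01  1.000e-02]
{'camera_matrix': array([[297.31863964,   0.        , 253.98416022],
       [  0.        , 297.31863964, 194.16422553],
       [  0.        ,   0.        ,   1.        ]]), 'rvec': array([-2.86782539,  0.11247004,  0.00495   ]), 'tvec': array([-0.43694097,  0.18963909,  0.46740287])}
```

View pics/w1.png

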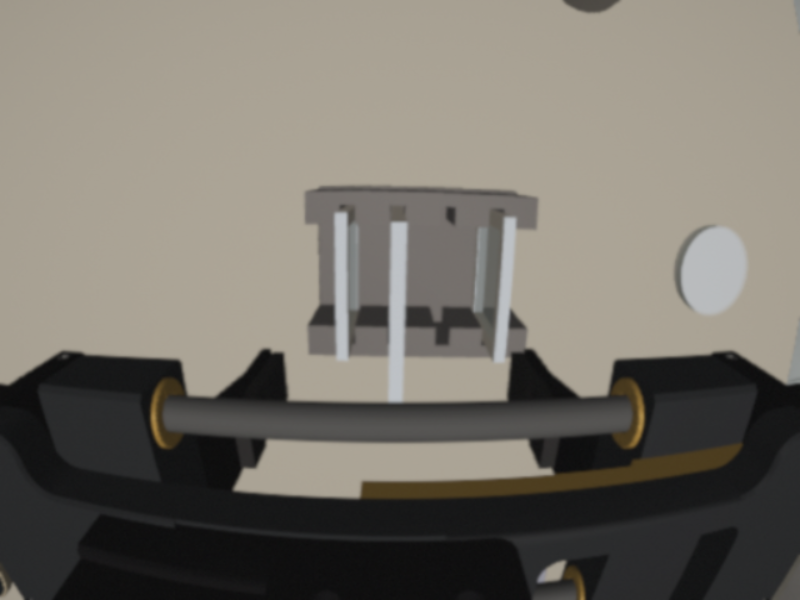

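The wrist view has the tall cassette (bar at column ~397, rows 222-400) centred between the fingers (~275 and ~520), aligned and clear of its neighbours. Descend and grip.

```bash
python3 -m inch '[[[3,-0.1,0,0.018,1],[3,-0.1,0,0,1],[2.5,0,0,0,1],[2,0,0,0,1],[0.4,0,0,0,1],[0,0,0,0,1]]]'; python3 go.py .4495 .2012 .142 -.095
```

```text
time: 3.17
position: [0.4475, 0.212, 0.1407]
tool_rot: [0.528, 0.478, -0.515, 0.477]
ft_force: [1.2, 0.2, 0.5]
grip_width: 0.0871
t 3.17 pos [0.4475 0.212  0.1407] toolx [ 0.013  0.013 -1.   ] tooly [ 0.996 -0.088  0.012] q6 0.29 w 0.0871 F [1.2 0.2 0.5]
turn 0.007 shift cm now [-0.14  0.3   1.05] after turn [-0.14  0.3   1.05]
```

```bash
python3 -m inch '[[[0,0.2,0.6,0,1],[0,0.1,0.5,0,1],[0,0,0,0,1]]]'; python3 go.py .4495 .2012 .142 -.095
```

```text
time: 3.42
position: [0.4499, 0.2022, 0.1425]
tool_rot: [0.528, 0.478, -0.513, 0.479]
ft_force: [1.0, -0.2, -0.2]
grip_width: 0.0869
t 3.42 pos [0.4499 0.2022 0.1425] toolx [ 0.016  0.014 -1.   ] tooly [ 0.996 -0.084  0.015] q6 0.26 w 0.0869 F [ 1.  -0.2 -0.2]
turn 0.011 shift cm now [ 0.05 -0.03  0.11] after turn [ 0.05 -0.03  0.11]
```

```bash
python3 -m inch '[[[0,0,0,0,0.4],[0,0,0,0,0.4],[0,0,0,0,0.2],[0,0,0,0,0.2],[0,0,0,0,0],[0,0,0,0,0],[0,0,0,0,0],[0,0,0,0,0]]]' 25;  python3 go.py .4499 .2022 .25 -.095
```

```text
time: 4.08
position: [0.4527, 0.202, 0.1466]
tool_rot: [0.531, 0.476, -0.511, 0.48]
ft_force: [-0.7, 0.2, 0.1]
grip_width: 0.0415
t 4.08 pos [0.4527 0.202  0.1466] toolx [ 0.025  0.016 -1.   ] tooly [ 0.996 -0.086  0.023] q6 0.26 w 0.0415 F [-0.7  0.2  0.1]
turn 0.009 shift cm now [-10.34  -0.04  -0.18] after turn [-10.34  -0.04  -0.18]
```

```bash
python3 -m inch '[[[0.1,-0.05,0,0,0],[0.1,-0.05,0,0,0],[0.1,-0.05,0,0,0],[0.1,-0.05,0,0,0],[0.1,-0.05,0,0,0],[0.05,-0.03,0,0,0],[0.05,-0.03,0,0,0]]]' 25;  python3 go.py .4499 .2022 .25 -.095
```

```text
time: 4.67
position: [0.449, 0.2026, 0.1409]
tool_rot: [0.531, 0.476, -0.511, 0.479]
ft_force: [-0.8, 0.2, 5.3]
grip_width: 0.0081
t 4.67 pos [0.449  0.2026 0.1409] toolx [ 0.023  0.016 -1.   ] tooly [ 0.996 -0.088  0.022] q6 0.27 w 0.0081 F [-0.8  0.2  5.3]
turn 0.008 shift cm now [-10.9    0.33  -0.17] after turn [-10.9    0.33  -0.17]
```

```bash
python3 -m inch '[[[-1,0.03,-0.02,0,0],[-1.3,0.03,-0.02,0,0],[-1.3,0.03,-0.02,0,0],[-1.3,0.03,-0.02,0,0]]]' 25;  python3 go.py .449 .2026 .25 -.095
```

```text
time: 5.0
position: [0.4481, 0.2018, 0.1879]
tool_rot: [0.53, 0.477, -0.513, 0.478]
ft_force: [1.5, 0.0, -3.2]
grip_width: 0.0082
t 5.0 pos [0.4481 0.2018 0.1879] toolx [ 0.019  0.014 -1.   ] tooly [ 0.996 -0.088  0.018] q6 0.27 w 0.0082 F [ 1.5  0.  -3.2]
turn 0.007 shift cm now [-6.2   0.19 -0.18] after turn [-6.2   0.19 -0.19]
```

```bash
python3 -m inch '[[[-1.6,0.05,-0.03,0,0],[-2,0.06,-0.03,0,0],[-2,0.06,-0.03,0,0],[-2.5,0.06,0,0,0],[-2.5,0.06,0,0,0],[-2,0,0,0,0],[0,0,0,0,0]]]' 25;  python3 go.py .575 -.1888 .33 .0107
```

```text
time: 5.58
position: [0.4456, 0.1999, 0.3164]
tool_rot: [0.527, 0.478, -0.516, 0.477]
ft_force: [1.1, 0.5, -1.5]
grip_width: 0.0081
t 5.58 pos [0.4456 0.1999 0.3164] toolx [ 0.011  0.012 -1.   ] tooly [ 0.996 -0.088  0.009] q6 0.27 w 0.0081 F [ 1.1  0.5 -1.5]
turn -0.099 shift cm now [-1.71 16.34 37.55] after turn [-1.71 12.54 38.99]
```

```bash
python3 -m inch '[[[0,0,0,-0.05,0],[-0.2,0,1,-0.05,0],[-0.2,1.1,2,0,0],[-0.2,1.2,3.2,0,0],[-0.2,1.2,3.2,0,0],[-0.2,1.2,3.2,0,0],[-0.2,1.2,3.2,0,0],[-0.2,1.2,3.2,0,0]]]' 25;  python3 go.py .575 -.1888 .33 .0107
```

```text
time: 6.25
position: [0.5113, 0.0111, 0.3151]
tool_rot: [0.494, 0.515, -0.491, 0.5]
ft_force: [0.8, -0.4, -1.6]
grip_width: 0.0077
t 6.25 pos [0.5113 0.0111 0.3151] toolx [-0.012  0.018 -1.   ] tooly [ 0.999  0.03  -0.011] q6 -0.24 w 0.0077 F [ 0.8 -0.4 -1.6]
turn 0.019 shift cm now [-1.93  5.75 20.14] after turn [-1.93  6.13 20.03]
```

```bash
python3 -m inch '[[[-0.3,0.9,3,0.02,0],[-0.3,0.9,3,0,0],[-0.3,0.9,3,0,0],[-0.3,0.9,3,0,0],[-0.3,0.9,2.5,0,0],[-0.3,0.7,1.5,0,0],[0,0,0.5,0,0],[0,0,0,0,0]]]' 25;  python3 go.py .575 -.1888 .33 .0107
```

```text
time: 6.92
position: [0.562, -0.1679, 0.3095]
tool_rot: [0.497, 0.515, -0.503, 0.484]
ft_force: [-1.0, 1.5, -2.6]
grip_width: 0.0077
t 6.92 pos [ 0.562  -0.1679  0.3095] toolx [-0.036  0.026 -0.999] tooly [ 0.999 -0.    -0.036] q6 -0.48 w 0.0077 F [-1.   1.5 -2.6]
turn -0.012 shift cm now [-2.15  1.23  2.04] after turn [-2.15  1.2   2.05]
```

```bash
python3 -m inch '[[[0,0.3,1.2,-0.012,0],[0,0.2,0.9,0,0],[2,0,0.2,0,0],[2,0,0,0,0],[2,0,0,0,0],[1.5,0,0,0,0]]]' 25;  python3 go.py .567 -.192 .194 .0107
```

```text
time: 7.42
position: [0.562, -0.183, 0.2294]
tool_rot: [0.494, 0.521, -0.498, 0.486]
ft_force: [0.1, 0.2, -2.4]
grip_width: 0.008
t 7.42 pos [ 0.562  -0.183   0.2294] toolx [-0.038  0.03  -0.999] tooly [ 0.999  0.015 -0.038] q6 -0.53 w 0.008 F [ 0.1  0.2 -2.4]
turn 0.003 shift cm now [3.49 0.62 1.02] after turn [3.49 0.62 1.01]
```

```bash
python3 -m inch '[[[1.2,0.3,0.5,0,0],[1.2,0.3,0.5,0,0],[0.8,0.1,0.3,0,0],[0,0,0,0,0]]]' 25;  python3 go.py .567 -.192 .194 .0107; python3 - <<'E'
from rig import camera
import cv2,numpy as np
s=np.mean([camera('scene').astype(float) for _ in range(2)],0).astype(np.uint8)[:,:,::-1]
t=camera('top')[:,:,::-1]
a=cv2.resize(s[90:210,190:290],None,fx=5,fy=5,interpolation=cv2.INTER_CUBIC)
cv2.imwrite('pics/p1.png',cv2.convertScaleAbs(a,alpha=1.4))
E
```

```text
time: 7.75
position: [0.5651, -0.1908, 0.19]
tool_rot: [0.493, 0.525, -0.498, 0.483]
ft_force: [-0.0, 0.0, -2.4]
grip_width: 0.0077
t 7.75 pos [ 0.5651 -0.1908  0.19  ] toolx [-0.047  0.036 -0.998] tooly [ 0.999  0.018 -0.046] q6 -0.54 w 0.0077 F [-0.   0.  -2.4]
turn 0.006 shift cm now [-0.42  0.17  0.11] after turn [-0.42  0.17  0.11]
```

View pics/p1.png

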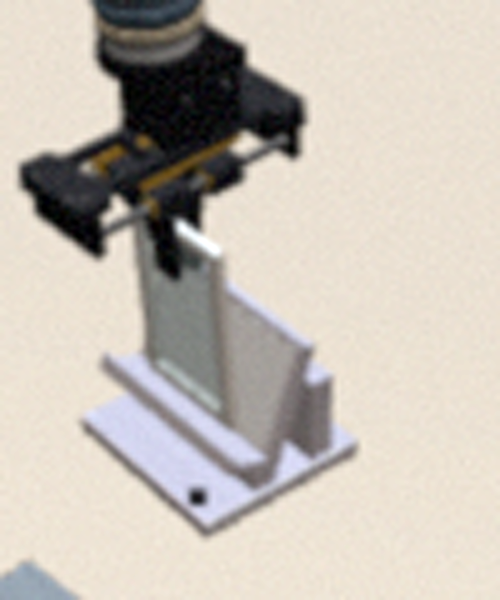

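The picture shows the cassette upright over the ledge, just inside the lip, with its bottom +y corner at crop (225,420), native (235,174). I'll check that corner against the kinematics.

```bash
python3 - <<'E'
from fit import *
from scipy.spatial.transform import Rotation as R
o=robot.get_obs();M=R.from_quat(o['tool_rot']).as_matrix();p=np.array(o['position'])
for h,n in((.131,'bottom'),(-.029,'top')):
  for s in(1,-1):
    w=p+h*M[:,0]+.004*M[:,1]-s*.05*M[:,2]
    print(n,s,np.round(w,4),((proj('scene',w)[0]-[190,90])*5).round(0))
E
```

```text
bottom 1 [ 0.5636 -0.1365  0.0631] [228. 428.]
bottom -1 [ 0.5653 -0.2365  0.0596] [146. 365.]
top 1 [ 0.5706 -0.1421  0.2229] [210. 250.]
top -1 [ 0.5722 -0.242   0.2194] [123. 190.]
```

```bash
python3 -m inch '[[[0.3,-0.05,0,0,0],[0.3,-0.05,0,0,0],[0.15,-0.05,0,0,0]]]' 25;  python3 go.py .561 -.192 .180 .0107
```

```text
time: 8.15
position: [0.5662, -0.1918, 0.1875]
tool_rot: [0.494, 0.521, -0.497, 0.487]
ft_force: [-0.3, 0.4, -2.3]
grip_width: 0.0079
t 8.15 pos [ 0.5662 -0.1918  0.1875] toolx [-0.037  0.031 -0.999] tooly [ 0.999  0.018 -0.037] q6 -0.54 w 0.0079 F [-0.3  0.4 -2.3]
turn 0.006 shift cm now [ 0.76 -0.49  0.04] after turn [ 0.76 -0.49  0.04]
```

```bash
python3 -m inch '[[[0.3,-0.1,0,0,0],[0.3,-0.1,0,0,0],[0.3,-0.1,0,0,0],[0.3,-0.1,0,0,0]]]' 25;  python3 go.py .561 -.192 .180 .0107
```

```text
time: 8.48
position: [0.5643, -0.1916, 0.1817]
tool_rot: [0.496, 0.519, -0.495, 0.49]
ft_force: [-2.5, 2.4, 15.9]
grip_width: 0.0076
t 8.48 pos [ 0.5643 -0.1916  0.1817] toolx [-0.029  0.029 -0.999] tooly [ 0.999  0.017 -0.028] q6 -0.54 w 0.0076 F [-2.5  2.4 15.9]
turn 0.006 shift cm now [ 0.18 -0.32  0.04] after turn [ 0.18 -0.32  0.05]
```

```bash
python3 -m inch '[[[-0.3,-0.2,0,0,0],[-0.05,-0.3,0,0,0],[0,-0.3,0,0,0]]]' 25;  python3 go.py .556 -.192 .180 .0107
```

```text
time: 8.73
position: [0.5568, -0.1919, 0.1872]
tool_rot: [0.496, 0.518, -0.495, 0.491]
ft_force: [0.2, 0.7, -2.6]
grip_width: 0.0077
t 8.73 pos [ 0.5568 -0.1919  0.1872] toolx [-0.026  0.027 -0.999] tooly [ 1.     0.018 -0.025] q6 -0.55 w 0.0077 F [ 0.2  0.7 -2.6]
turn 0.006 shift cm now [ 0.72 -0.06  0.03] after turn [ 0.72 -0.06  0.03]
```

```bash
python3 -m inch '[[[0.3,-0.05,0,0,0],[0.3,-0.05,0,0,0],[0.2,-0.05,0,0,0],[0.1,-0.1,0,0,0]]]' 25;  python3 go.py .556 -.192 .180 .0107
```

```text
time: 9.07
position: [0.556, -0.1922, 0.1794]
tool_rot: [0.498, 0.515, -0.494, 0.493]
ft_force: [-1.3, 1.8, 11.5]
grip_width: 0.0083
t 9.07 pos [ 0.556  -0.1922  0.1794] toolx [-0.018  0.027 -0.999] tooly [ 1.     0.016 -0.018] q6 -0.55 w 0.0083 F [-1.3  1.8 11.5]
turn 0.005 shift cm now [-0.06 -0.   -0.02] after turn [-0.06 -0.   -0.02]
```

```bash
python3 -m inch '[[[-0.05,-0.25,0,0,0],[0,-0.25,0,0,0]]]' 25;  python3 go.py .553 -.192 .178 .0107
```

```text
time: 9.23
position: [0.5539, -0.1925, 0.1803]
tool_rot: [0.5, 0.513, -0.492, 0.494]
ft_force: [5.2, 1.5, -1.3]
grip_width: 0.0078
t 9.23 pos [ 0.5539 -0.1925  0.1803] toolx [-0.011  0.026 -1.   ] tooly [ 1.     0.015 -0.011] q6 -0.56 w 0.0078 F [ 5.2  1.5 -1.3]
turn 0.004 shift cm now [ 0.23 -0.09 -0.05] after turn [ 0.23 -0.09 -0.05]
```

Bottom edge seated in the corner (Fz felt at the predicted ledge height, then Fx 5 N from the panel). Now I'll loosen the jaws slightly and walk the top back.

```bash
python3 -m inch '[[[0.03,0,0,0,0.1],[0.03,0,0,0,0.15],[0.05,-0.2,0,0,0.2],[0.05,-0.3,0,0,0.25],[0.05,-0.3,0,0,0.3],[0.05,-0.3,0,0,0.3]]]' 25;  python3 go.py .503 -.192 .178 .0107
```

```text
time: 9.73
position: [0.5386, -0.1925, 0.1759]
tool_rot: [0.498, 0.516, -0.494, 0.492]
ft_force: [0.0, -0.3, -0.4]
grip_width: 0.024
t 9.73 pos [ 0.5386 -0.1925  0.1759] toolx [-0.02   0.027 -0.999] tooly [ 1.     0.016 -0.02 ] q6 -0.57 w 0.024 F [ 0.  -0.3 -0.4]
turn 0.005 shift cm now [-0.13 -3.56 -0.11] after turn [-0.13 -3.56 -0.09]
```

```bash
python3 -m inch '[[[0.0,-0.4,0,0,0.3],[0,-0.4,0,0,0.3],[0,-0.4,0,0,0.3],[0,-0.4,0,0,0.3]]]' 25;  python3 go.py .503 -.192 .178 .0107; python3 - <<'E'
from rig import camera
import cv2,numpy as np
s=np.mean([camera('scene').astype(float) for _ in range(2)],0).astype(np.uint8)[:,:,::-1]
a=cv2.resize(s[90:210,190:290],None,fx=5,fy=5,interpolation=cv2.INTER_CUBIC)
cv2.imwrite('pics/p2.png',cv2.convertScaleAbs(a,alpha=1.4))
E
```

```text
time: 10.07
position: [0.5196, -0.1925, 0.1757]
tool_rot: [0.497, 0.517, -0.495, 0.491]
ft_force: [0.0, 0.4, -0.3]
grip_width: 0.0262
t 10.07 pos [ 0.5196 -0.1925  0.1757] toolx [-0.023  0.028 -0.999] tooly [ 1.     0.016 -0.023] q6 -0.59 w 0.0262 F [ 0.   0.4 -0.3]
turn 0.005 shift cm now [-0.18 -1.66 -0.08] after turn [-0.18 -1.66 -0.08]
```

View pics/p2.png

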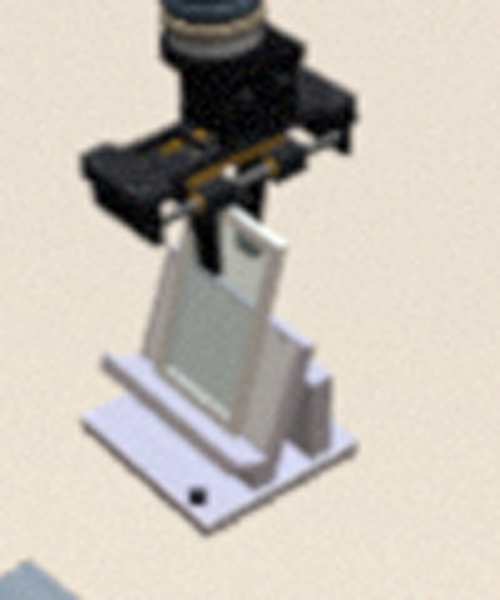

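The cassette is tipping back between the loose fingers, its bottom edge staying in the corner (bottom +y corner at crop (237,432), top +y corner at (285,243)). I'll continue to the panel.

```bash
python3 -m inch '[[[0,-0.35,0,0,0.3],[0,-0.35,0,0,0.3],[0,-0.35,0,0,0.3]]]' 25;  python3 go.py .503 -.192 .178 .0107;  python3 -m inch '[[[0,-0.25,0,0,0.3],[0,-0.25,0,0,0.3]]]' 25;  python3 go.py .503 -.192 .178 .0107
```

```text
time: 10.42
position: [0.5088, -0.193, 0.1764]
tool_rot: [0.497, 0.516, -0.495, 0.491]
ft_force: [-0.1, -0.2, 0.2]
grip_width: 0.0259
t 10.42 pos [ 0.5088 -0.193   0.1764] toolx [-0.022  0.027 -0.999] tooly [ 1.     0.016 -0.022] q6 -0.6 w 0.0259 F [-0.1 -0.2  0.2]
turn 0.005 shift cm now [-0.15 -0.58 -0.11] after turn [-0.15 -0.58 -0.11]
time: 10.58
position: [0.5033, -0.1931, 0.1766]
tool_rot: [0.497, 0.516, -0.494, 0.492]
ft_force: [0.5, 0.4, 0.3]
grip_width: 0.0261
t 10.58 pos [ 0.5033 -0.1931  0.1766] toolx [-0.022  0.027 -0.999] tooly [ 1.     0.016 -0.021] q6 -0.6 w 0.0261 F [0.5 0.4 0.3]
turn 0.005 shift cm now [-0.13 -0.03 -0.11] after turn [-0.13 -0.03 -0.11]
```

```bash
python3 -m inch '[[[0,-0.25,0,0,0.3],[0,-0.25,0,0,0.3]]]' 25;  python3 go.py .503 -.192 .178 .0107;  python3 -m inch '[[[0,-0.2,0,0,0.3]]]' 25;  python3 go.py .503 -.192 .178 .0107
```

```text
time: 10.75
position: [0.4991, -0.1935, 0.1771]
tool_rot: [0.498, 0.515, -0.494, 0.493]
ft_force: [0.4, -0.2, -0.3]
grip_width: 0.026
t 10.75 pos [ 0.4991 -0.1935  0.1771] toolx [-0.019  0.026 -0.999] tooly [ 1.     0.016 -0.018] q6 -0.61 w 0.026 F [ 0.4 -0.2 -0.3]
turn 0.005 shift cm now [-0.1   0.39 -0.15] after turn [-0.1   0.39 -0.15]
time: 10.83
position: [0.4976, -0.1937, 0.1773]
tool_rot: [0.498, 0.514, -0.494, 0.493]
ft_force: [3.5, 1.4, -0.7]
grip_width: 0.0261
t 10.83 pos [ 0.4976 -0.1937  0.1773] toolx [-0.017  0.026 -1.   ] tooly [ 1.     0.015 -0.016] q6 -0.61 w 0.0261 F [ 3.5  1.4 -0.7]
turn 0.004 shift cm now [-0.08  0.54 -0.17] after turn [-0.08  0.54 -0.17]
```

```bash
python3 -m inch '[[[0,0.1,0,0,0.5],[0,0.1,0,0,0.7],[0,0.1,0,0,0.9],[0,0,0,0,0.9],[0,0,0,0,0.9],[-0.5,0,0,0,0.9],[-1,0,0,0,0.9]]]' 25;  python3 go.py .503 -.192 .30 .0107; python3 - <<'E'
from rig import camera
import cv2,numpy as np
s=np.mean([camera('scene').astype(float) for _ in range(2)],0).astype(np.uint8)[:,:,::-1]
a=cv2.resize(s[90:210,190:290],None,fx=5,fy=5,interpolation=cv2.INTER_CUBIC)
cv2.imwrite('pics/p3.png',cv2.convertScaleAbs(a,alpha=1.4))
E
```

```text
time: 11.42
position: [0.4985, -0.193, 0.191]
tool_rot: [0.497, 0.517, -0.495, 0.491]
ft_force: [0.3, 0.7, 0.0]
grip_width: 0.0648
t 11.42 pos [ 0.4985 -0.193   0.191 ] toolx [-0.024  0.029 -0.999] tooly [ 1.     0.016 -0.024] q6 -0.61 w 0.0648 F [0.3 0.7 0. ]
turn 0.005 shift cm now [-10.9    0.19  -0.42] after turn [-10.9    0.19  -0.42]
```

View pics/p3.png

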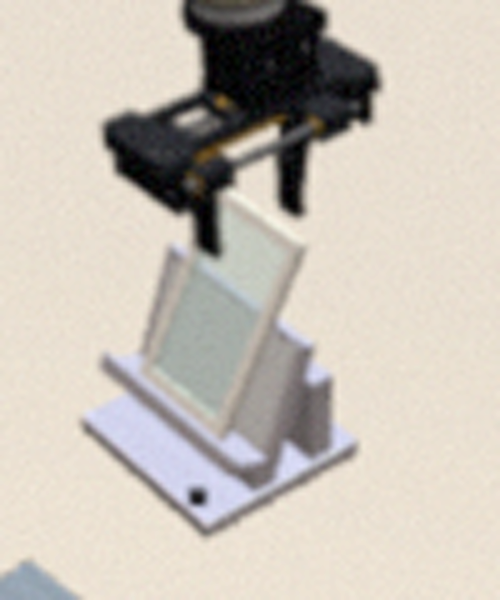

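The cassette is free and leaning on the panel, with the fingers clear on both sides. Now retreat upward and measure.

```bash
python3 -m inch '[[[-1,0,0,0,0.9],[-1.5,0,0,0,0.9],[-2,0,0,0,0.9],[-3,0,0,0,0.9],[-3,0,0,0,0.9],[-2,-2,0,0,0.9],[0,-3,0,0,0.9],[0,-3,0,0,0.9]]]'; python3 -m inch '[[[0,-2,0,0,0.9],[0,-1,0,0,0.9],[0,0,0,0,0.9]]]'; python3 - <<'E'
from rig import camera
import cv2,numpy as np
s=np.mean([camera('scene').astype(float) for _ in range(4)],0).astype(np.uint8)[:,:,::-1]
t=np.mean([camera('top').astype(float) for _ in range(4)],0).astype(np.uint8)[:,:,::-1]
a=cv2.resize(s[125:205,200:270],None,fx=5,fy=5,interpolation=cv2.INTER_CUBIC)
b=cv2.resize(t[180:260,280:360],None,fx=5,fy=5,interpolation=cv2.INTER_CUBIC)
cv2.imwrite('pics/p4.png',cv2.convertScaleAbs(np.hstack([a,b]),alpha=1.3))
E
```

```text
time: 12.18
position: [0.4257, -0.2003, 0.3313]
tool_rot: [0.497, 0.513, -0.493, 0.497]
ft_force: [-0.0, -0.4, -0.9]
grip_width: 0.078
time: 12.43
position: [0.3905, -0.1999, 0.3355]
tool_rot: [0.497, 0.511, -0.493, 0.498]
ft_force: [-0.1, -0.0, -0.0]
grip_width: 0.0783
```

View pics/p4.png

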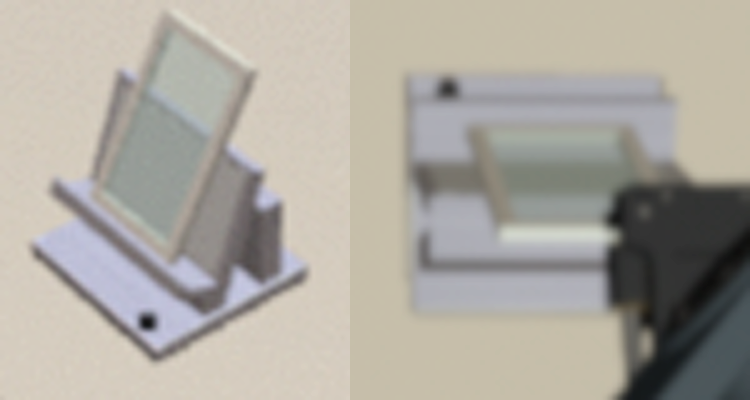

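Scene half: bottom +y corner at (168,258), top +y corner at about (250,70). Top half: the bottom front edge at row 127 looks further out than the corner line (row 163), so the bottom may not be fully seated. I'll fit the offset and tilt.

```bash
cat > cas.py <<'E'
from fit import *
# params: bx (bottom back edge out along ledge), y, tilt, yaw; stand frame from fit
S=np.array([.5476,-.1888,.0107])
def pts(q):
    bx,y,t,w=q
    o=np.array([bx*np.cos(.35),0,.046+bx*np.sin(.35)])  # bottom back edge on ledge
    u=np.array([-np.sin(t),0,np.cos(t)]);n=np.array([np.cos(t),0,np.sin(t)])
    f=lambda s,h,d:world(S,[ (np.array([np.cos(w)*v[0]-np.sin(w)*v[1],np.sin(w)*v[0]+np.cos(w)*v[1],v[2]]) if 1 else 0) for v in [o+u*h+n*d+np.array([0,y+s*.05,0])]])[0]
    return f
def run(F):
    r=lambda q:np.concatenate([proj(c,pts(q)(*l))[0]-uv for c,uv,l in F])
    seat=np.array([0,0,.35,0])
    print('seated pred',[ (c,proj(c,pts(seat)(*l))[0].round(1).tolist(),uv) for c,uv,l in F])
    s=least_squares(r,seat,loss='soft_l1');print('fit bx,y,tilt,yaw',s.x.round(4));print(r(s.x).reshape(-1,2).round(1).tolist())
E
python3 - <<'E'
from cas import *
t=lambda a,b:(280+(a-350)/5,180+b/5); s=lambda a,b:(200+a/5,125+b/5)
run([('top',t(470,127),(1,0,.008)),('top',t(630,127),(-1,0,.008)),('top',t(498,228),(1,.16,.008)),('top',t(500,241),(1,.16,0)),
('scene',s(168,260),(1,0,.008)),('scene',s(247,75),(1,.16,.008)),('scene',s(257,68),(1,.16,0)),('scene',s(168,10),(-1,.16,0))])
E
```

```text
seated pred [('top', [302.2, 209.7], (304.0, 205.4)), ('top', [334.9, 209.9], (336.0, 205.4)), ('top', [308.7, 222.4], (309.6, 225.6)), ('top', [308.6, 225.3], (310.0, 228.2)), ('scene', [237.2, 177.2], (233.6, 177.0)), ('scene', [248.8, 138.5], (249.4, 140.0)), ('scene', [250.4, 138.3], (251.4, 138.6)), ('scene', [232.9, 125.9], (233.6, 127.0))]
fit bx,y,tilt,yaw [ 0.0145 -0.0035  0.4936 -0.0034]
[[-0.5, -0.3], [0.3, -0.0], [0.2, -0.2], [-0.3, -0.1], [0.1, 0.0], [0.4, -2.0], [-0.0, -0.5], [0.4, -1.2]]
```

The fit shows the bottom 14.5 mm out along the ledge with tilt 0.49. My last finger push was above the panel's top edge, so it levered the foot outward. Fix: close the fingers, turn the tool a quarter so its body is narrow in x, and push the foot back in low on the front face.

```bash
python3 -m inch '[[[0,0,0,0.12,0],[0,0,0,0.12,0],[0,0,0,0.12,0],[0,0,0,0.12,0],[0,0,0,0.12,0],[0,0,0,0.12,0],[0,0,0,0.12,0],[0,0,0,0.12,0]]]';python3 -m inch '[[[0,0,0,0.12,0],[0,0,0,0.12,0],[0,0,0,0.12,0],[0,0,0,0.12,0],[0,0,0,0.12,0]]]'; python3 go.py .61 -.192 .32 1.581
```

```text
time: 13.5
position: [0.3963, -0.2, 0.3314]
tool_rot: [-0.674, -0.216, 0.678, -0.198]
ft_force: [0.5, 0.0, 0.5]
grip_width: 0.033
time: 13.92
position: [0.3984, -0.1998, 0.3296]
tool_rot: [-0.701, 0.002, 0.713, 0.02]
ft_force: [-0.2, 0.3, 0.7]
grip_width: 0.0028
t 13.92 pos [ 0.3984 -0.1998  0.3296] toolx [-0.016  0.025 -1.   ] tooly [-0.031 -0.999 -0.025] q6 0.88 w 0.0028 F [-0.2  0.3  0.7]
turn -0.041 shift cm now [  0.63  -1.4  -21.14] after turn [  0.63  -0.54 -21.18]
```

```bash
python3 -m inch '[[[0,0,-1.5,-0.041,0],[0,-0.1,-3,0,0],[0,-0.1,-3,0,0],[0,-0.1,-3,0,0],[0,-0.1,-3,0,0],[0,-0.1,-3,0,0],[0,0,-3,0,0],[0,0,-1.5,0,0]]]';python3 go.py .608 -.192 .20 1.581
```

```text
time: 14.58
position: [0.6169, -0.1912, 0.3207]
tool_rot: [-0.699, -0.013, 0.715, 0.008]
ft_force: [0.5, 0.2, -0.6]
grip_width: 0.0007
t 14.58 pos [ 0.6169 -0.1912  0.3207] toolx [-0.024  0.029 -0.999] tooly [ 0.006 -1.    -0.029] q6 1.08 w 0.0007 F [ 0.5  0.2 -0.6]
turn -0.003 shift cm now [12.09  0.42  0.61] after turn [12.09  0.42  0.61]
```

```bash
python3 -m inch '[[[2,0.05,0,0,0],[2.5,0.1,0,0,0],[2.5,0.1,0,0,0],[2.5,0.1,0,0,0],[2,0,0,0,0]]]';python3 go.py .605 -.192 .095 1.581
```

```text
time: 15.0
position: [0.6271, -0.1916, 0.2029]
tool_rot: [-0.704, -0.013, 0.711, 0.003]
ft_force: [-0.3, 0.5, -0.7]
grip_width: 0.0005
t 15.0 pos [ 0.6271 -0.1916  0.2029] toolx [-0.01   0.023 -1.   ] tooly [ 0.014 -1.    -0.023] q6 1.08 w 0.0005 F [-0.3  0.5 -0.7]
turn 0.004 shift cm now [10.81  0.26  2.11] after turn [10.81  0.27  2.11]
```

```bash
python3 -m inch '[[[2.3,0.05,0.2,0,0],[2.3,0.05,0.3,0,0],[2.2,0.05,0.3,0,0],[2,0.05,0.3,0,0],[1.5,0,0.3,0,0],[0.1,0,0,0,0]]]';python3 go.py .590 -.192 .095 1.581
```

```text
time: 15.5
position: [0.6106, -0.1876, 0.0843]
tool_rot: [-0.699, -0.017, 0.715, 0.005]
ft_force: [-0.2, 0.6, 0.4]
grip_width: 0.0004
t 15.5 pos [ 0.6106 -0.1876  0.0843] toolx [-0.022  0.03  -0.999] tooly [ 0.017 -0.999 -0.03 ] q6 1.06 w 0.0004 F [-0.2  0.6  0.4]
turn 0.007 shift cm now [-1.04  0.38  2.09] after turn [-1.04  0.39  2.08]
```

```bash
python3 -m inch '[[[-0.6,0.2,0,0,0],[-0.5,0.2,0.5,0,0],[0,0,1,0,0],[0,0,0.8,0,0]]]';python3 go.py .567 -.192 .093 1.581
```

```text
time: 15.83
position: [0.59, -0.1929, 0.0968]
tool_rot: [-0.7, -0.017, 0.714, 0.003]
ft_force: [-0.1, 0.0, -0.2]
grip_width: 0.0005
t 15.83 pos [ 0.59   -0.1929  0.0968] toolx [-0.019  0.028 -0.999] tooly [ 0.019 -0.999 -0.029] q6 1.04 w 0.0005 F [-0.1  0.  -0.2]
turn 0.009 shift cm now [ 0.42 -0.13  2.29] after turn [ 0.42 -0.1   2.29]
```

```bash
python3 -m inch '[[[0.1,0,0.6,0.009,0],[0.1,0,0.6,0,0],[0.1,0,0.4,0,0]]]';python3 go.py .563 -.192 .091 1.581; python3 -m inch '[[[0.1,0,0.3,0,0],[0.1,0,0.3,0,0]]]';python3 go.py .56 -.192 .091 1.581
```

```text
time: 16.08
position: [0.5724, -0.1941, 0.0976]
tool_rot: [-0.702, -0.012, 0.712, 0.006]
ft_force: [0.2, 1.0, -0.1]
grip_width: 0.0004
t 16.08 pos [ 0.5724 -0.1941  0.0976] toolx [-0.015  0.026 -1.   ] tooly [ 0.008 -1.    -0.026] q6 1.03 w 0.0004 F [ 0.2  1.  -0.1]
turn -0.002 shift cm now [ 0.68 -0.2   0.93] after turn [ 0.68 -0.2   0.93]
time: 16.25
position: [0.5653, -0.1943, 0.0966]
tool_rot: [-0.702, -0.012, 0.712, 0.006]
ft_force: [0.2, -0.3, -0.5]
grip_width: 0.0005
t 16.25 pos [ 0.5653 -0.1943  0.0966] toolx [-0.014  0.025 -1.   ] tooly [ 0.008 -1.    -0.025] q6 1.03 w 0.0005 F [ 0.2 -0.3 -0.5]
turn -0.002 shift cm now [ 0.57 -0.22  0.52] after turn [ 0.57 -0.22  0.52]
```

```bash
python3 -m inch '[[[0.1,0,0.2,0,0],[0.1,0,0.2,0,0]]]';python3 go.py .555 -.192 .091 1.581; python3 -m inch '[[[0.1,0,0.2,0,0],[0.1,0,0.2,0,0]]]';python3 go.py .555 -.192 .091 1.581
```

```text
time: 16.42
position: [0.5635, -0.1948, 0.0955]
tool_rot: [-0.705, -0.011, 0.709, 0.006]
ft_force: [3.4, 2.3, 4.0]
grip_width: 0.0004
t 16.42 pos [ 0.5635 -0.1948  0.0955] toolx [-0.007  0.024 -1.   ] tooly [ 0.006 -1.    -0.024] q6 1.02 w 0.0004 F [3.4 2.3 4. ]
turn -0.004 shift cm now [ 0.47 -0.27  0.85] after turn [ 0.47 -0.28  0.85]
time: 16.58
position: [0.5633, -0.1949, 0.0954]
tool_rot: [0.708, 0.01, -0.706, -0.006]
ft_force: [4.1, 3.4, 6.2]
grip_width: 0.0005
t 16.58 pos [ 0.5633 -0.1949  0.0954] toolx [ 0.002  0.023 -1.   ] tooly [ 0.005 -1.    -0.023] q6 1.02 w 0.0005 F [4.1 3.4 6.2]
turn -0.006 shift cm now [ 0.44 -0.29  0.83] after turn [ 0.44 -0.29  0.83]
```

```bash
python3 -m inch '[[[-0.05,0,0.4,0,0],[-0.05,0,0.5,0,0]]]';python3 go.py .555 -.192 .091 1.581; python3 -m inch '[[[0,0,0.6,0,0]]]';python3 go.py .555 -.192 .091 1.581
```

```text
time: 16.75
position: [0.5561, -0.1955, 0.0967]
tool_rot: [0.709, 0.009, -0.705, -0.005]
ft_force: [1.1, -0.3, -0.4]
grip_width: 0.0005
t 16.75 pos [ 0.5561 -0.1955  0.0967] toolx [ 0.006  0.02  -1.   ] tooly [ 0.006 -1.    -0.02 ] q6 1.01 w 0.0005 F [ 1.1 -0.3 -0.4]
turn -0.004 shift cm now [ 0.57 -0.34  0.12] after turn [ 0.57 -0.34  0.11]
time: 16.83
position: [0.5556, -0.1961, 0.0974]
tool_rot: [0.714, 0.008, -0.7, -0.005]
ft_force: [25.6, 9.3, -4.7]
grip_width: 0.0005
t 16.83 pos [ 0.5556 -0.1961  0.0974] toolx [ 0.02   0.018 -1.   ] tooly [ 0.003 -1.    -0.018] q6 1.0 w 0.0005 F [25.6  9.3 -4.7]
turn -0.007 shift cm now [ 0.65 -0.39  0.07] after turn [ 0.65 -0.39  0.07]
```

It slid about 8 mm and then met a hard stop, near the predicted seat. Back off and measure.

```bash
python3 -m inch '[[[0,0,-0.5,0,0],[0,0,-1,0,0],[0,0,-1.5,0,0],[0,0,-1.5,0,0],[-2,0,0,0,0],[-3,0,0,0,0],[-3,0,0,0,0],[-3,0,0,0,0]]]'; python3 -m inch '[[[-3,0,0,0,0],[-2,0,0,0,0],[0,0,-1,0,0]]]'; python3 - <<'E'
from rig import camera
import cv2,numpy as np
s=np.mean([camera('scene').astype(float) for _ in range(4)],0).astype(np.uint8)[:,:,::-1]
a=cv2.resize(s[115:205,200:270],None,fx=6,fy=6,interpolation=cv2.INTER_CUBIC)
t=np.mean([camera('top').astype(float) for _ in range(4)],0).astype(np.uint8)[:,:,::-1]
b=cv2.resize(t[180:260,290:345],None,fx=6.75,fy=6.75,interpolation=cv2.INTER_CUBIC)
cv2.imwrite('pics/p5.png',cv2.convertScaleAbs(np.hstack([a,b]),alpha=1.3));print(a.shape,b.shape)
E
```

```text
time: 17.5
position: [0.5888, -0.1945, 0.1977]
tool_rot: [-0.699, -0.014, 0.715, 0.01]
ft_force: [1.0, -0.2, -0.9]
grip_width: 0.0003
time: 17.75
position: [0.5977, -0.1974, 0.2539]
tool_rot: [-0.697, -0.013, 0.716, 0.008]
ft_force: [1.3, -0.7, 0.6]
grip_width: 0.0006
(540, 420, 3) (540, 371, 3)
```

View pics/p5.png

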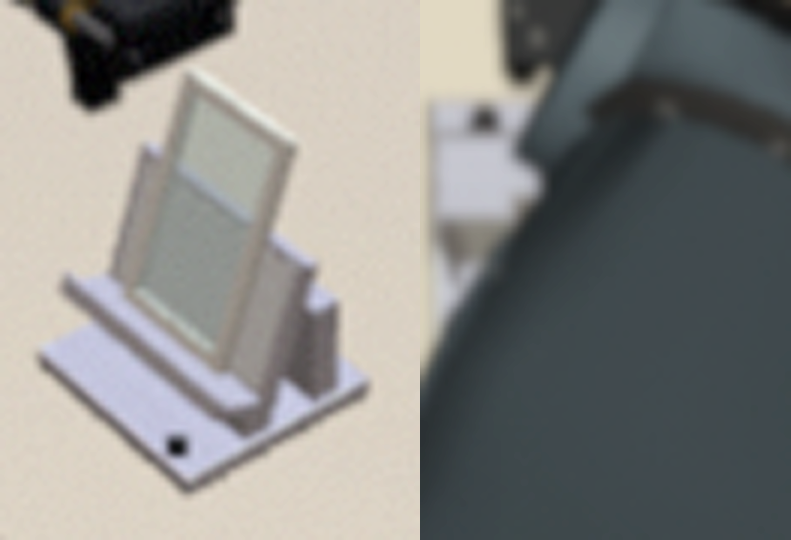

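The scene half now matches the seated prediction: bottom +y corner at (222,370), native (237.0,176.7), against a predicted (237.2,177.2). The arm hides the top view, so I'll move it aside and confirm from there.

```bash
python3 -m inch '[[[-2,0,0,0,0],[-2,-2,0,0,0],[0,-3,0,0,0],[0,-3,0,0,0],[0,-3,0,0,0],[0,-3,0,0,0],[0,-3,0,0,0],[0,-3,0,0,0]]]'; python3 - <<'E'
from rig import camera
import cv2,numpy as np
t=np.mean([camera('top').astype(float) for _ in range(4)],0).astype(np.uint8)[:,:,::-1]
b=cv2.resize(t[185:255,285:365],None,fx=6,fy=6,interpolation=cv2.INTER_CUBIC)
c=cv2.resize(t,(320,240))
b=cv2.copyMakeBorder(b,0,0,0,320,0);b[:240,480:]=c
cv2.imwrite('pics/p6.png',cv2.convertScaleAbs(b,alpha=1.3))
E
```

```text
time: 18.82
position: [0.5941, 0.0022, 0.2901]
tool_rot: [-0.691, -0.01, 0.723, 0.015]
ft_force: [0.3, -0.1, -0.2]
grip_width: 0.0005
```

View pics/p6.png

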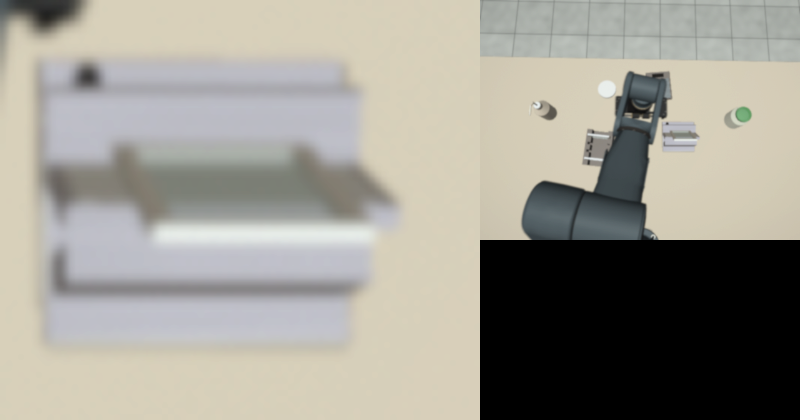

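Top view: bottom front edge at row 146 (native 209.3, seated prediction 209.7). The top edge spans rows 222 to 243 (native 222.0 to 225.5, prediction 222.4 to 225.3). The dish, bottle and jar look in place. Next, the numeric fit.

```bash
python3 - <<'E'
from cas import *
t=lambda a,b:(285+a/6,185+b/6); s=lambda a,b:(200+a/6,115+b/6)
run([('top',t(113,146),(1,0,.008)),('top',t(308,146),(-1,0,.008)),('top',t(150,223),(1,.16,.008)),('top',t(153,243),(1,.16,0)),('top',t(376,243),(-1,.16,0)),
('scene',s(222,370),(1,0,.008)),('scene',s(288,150),(1,.16,.008)),('scene',s(297,143),(1,.16,0)),('scene',s(188,68),(-1,.16,0))])
# bystander/short-cassette change vs. start: known top-of-object tracks
a=cv2.imread('pics/top0.png');b=cv2.resize(camera('top')[:,:,::-1],(800,600),interpolation=cv2.INTER_CUBIC)
for n,(x,y,w,h) in dict(dish=(285,195,65,55),bottle=(115,240,80,65),jar=(605,260,80,65),shortsL=(250,318,50,100)).items():
    m=cv2.matchTemplate(b[y-15:y+h+15,x-15:x+w+15],a[y:y+h,x:x+w],cv2.TM_CCOEFF_NORMED);_,v,_,l=cv2.minMaxLoc(m);print(n,round(v,3),l[0]-15,l[1]-15)
E
```

```text
seated pred [('top', [302.2, 209.7], (303.8333333333333, 209.33333333333334)), ('top', [334.9, 209.9], (336.3333333333333, 209.33333333333334)), ('top', [308.7, 222.4], (310.0, 222.16666666666666)), ('top', [308.6, 225.3], (310.5, 225.5)), ('top', [345.7, 225.4], (347.6666666666667, 225.5)), ('scene', [237.2, 177.2], (237.0, 176.66666666666666)), ('scene', [248.8, 138.5], (248.0, 140.0)), ('scene', [250.4, 138.3], (249.5, 138.83333333333334)), ('scene', [232.9, 125.9], (231.33333333333334, 126.33333333333333))]
fit bx,y,tilt,yaw [ 0.0009 -0.0041  0.3526  0.0052]
[[-0.3, 0.2], [-0.2, 0.2], [0.3, 0.1], [-0.3, -0.3], [-0.4, -0.4], [-0.6, 0.0], [-0.1, -2.1], [0.1, -1.1], [0.7, -1.0]]
dish 0.707 -1 -1
bottle 1.0 0 0
jar 1.0 0 0
shortsL 0.873 0 0
```

Seated: 1 mm off the corner, y -4 mm, tilt 0.353, yaw 0.005.

```bash
python3 -c "
from rig import robot
o=robot.get_obs();print(o['time'],o['ft_force'],o['joint_velocities']);print(robot.hand_in())"
```

```text
19.0667 [-0.07294338  0.30347528 -0.29504397] [-0.02472549  0.00381189 -0.0057841   0.00144069 -0.00070544 -0.0005218 ]
the job is handed in; nothing more can be done
None
```

I lifted the tall cassette out of its slot and stood it on the ledge, leaning flat back against the lit panel. I handed the job in at 19.1 s, with the arm clear; the hand-in gives no verdict.

- **Correction on the way:** while leaning it back, I pushed once above the panel's top edge, which levered the foot 14.5 mm out along the ledge. I pushed it back in low on the front face with closed fingers. That met a firm stop, at about 26 N on the wrist, below the 60 N limit.
- **Final position:** a fit from both cameras puts the foot 1 mm from the corner and 4 mm off the middle. The tilt is 0.353 rad against the panel's 0.35, and the edges are parallel to within 0.005 rad. One top corner disagreed by about 2 px in the scene view, which is within how well I can read it.
- **Other objects:** the bottle and jar showed no shift in the top view. The dish matched to about 1 px, but only weakly (0.71). The short cassettes matched at no shift, but I could only check their left ends (0.87) because the arm hid the rest of the rack.

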